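Gauge the bushings and sort them by fit

ROBOT

A 7-joint arm with a two-finger parallel gripper is mounted at the origin on the work surface. World frame = base frame: x ahead of the robot, y to its left, z up, the work surface at z = 0. Lengths are in m, angles in rad, forces in N, time in s.
With the tool pointing down it reaches from about 0.425 to 0.925 m from the base axis. Payload 6.8 kg.
Tool frame: the origin (TCP) lies between the finger pads; the fingertips stand 14 mm ahead of it and the grasp point (between the pads) lies 5 mm behind it; z points along the fingers, y is the line along which they close (so a half turn about z gives the same grasp; the last joint's range is limited). The gripper opens to 85 mm and grips with 20 to 120 N. Pads are 22 mm wide; open, the fingers measure 114 mm over their backs; the gripper's body (76 mm by 85 mm) begins 54 mm behind the grasp point. The pads swing forward as they close: fully open they stand 13 mm farther back than shut.
Start: joints at [1.188, 0.477, 0.022, 1.555, -0.011, 1.109, -0.083], TCP at [0.183, -0.65, 0.245] pointing down, gripper open.
Joint ranges: [-2.96, 2.96], [-0.34, 2.1], [-1.41, 1.46], [0.24, 2.44], [-1.37, 4.51], [0.17, 1.92], [-2.96, 2.96]. Speed limits (rad/s): [2.39, 2.39, 3.14, 3.14, 3.14, 3.14, 3.14].

INTERFACE

Orientations are given as a rotation vector (axis times angle).
In Python, from bench import r, eyes, ticket gives the robot as it stands. The module is installed in compiled form; this text tells all that it offers.
- The arm moves only by the tool arm_command, never from a script. Its argument "plan" is text: rows parted by semicolons, each of 4 numbers parted by spaces: the shift along the tool's x, y, z in m, then the turn about the tool's z in degrees. In form: tx ty tz yaw; .... A call has 1 to 20 rows; each row shifts and turns the commanded pose from where the row before left it, along the tool's axes as they then stand; what a row does not reach is not made up. A row lasts 1/8 s, in which the tool goes at most 62.5 mm and 10.7 degrees, less where a joint would pass 70% of its speed; a pose out of reach is approached as far as the arm can. A call is refused whole if a number of a shift passes 0.0625 or a number of a turn 10.7, either way. A call with a gripper value outside its range is refused whole. "hand" is the closure, from -1 (fully open) to 1 (shut), set as the call begins (left out, the last holds). The fingers move at their own pace and stop on an object; "grip_force" is the grip in N (left out, the last holds). Time passes only in rows, so rows that do not move let the fingers close. It gives the time, the measured TCP pose, the force, the opening and the grip force at its end, in the units of the state.
- r.get_obs(): the state, without advancing time (a new reading comes with each control period).
- eyes.grab_frame(name): name is "scene" or "top" or "wrist"; returns (picture, depth): 480x640x3 uint8, red, green, blue; 480x640 float32, m along the optical axis (not along the pixel's ray), 0 where there is no reading.
- eyes.calibration(name): a dict with "fov_y" (degrees; the focal length in pixels is half the picture's height over the tangent of half this angle, whatever the lens; pixels are square), "cx", "cy" (the principal point, pixels), "origin" and "attitude" of the camera in the world; the wrist camera has in their place "tool_from_camera" (4x4, takes a point from camera to tool coordinates, whose origin is the TCP and whose axes are the flange's). Camera axes: x right, y up, looking along -z (the intrinsics and any distortion apply to the point x, -y, -z); pixel columns grow to the right and rows downward; lengths in m; the calibration is good to about 2 mm. A picture is of the moment at which its call begins: read the wrist's pose just before it. calibration takes no time and is no camera call.
- ticket.hand_in(): hands the job in; it is judged then, once.
The state is a dict: "clock": time; "joints": joint angles; "qvel": joint speeds; "tau": joint torques, N m; "tcp_pos": TCP position; "orientation": TCP orientation; "contact_force": force on the tool from outside, world axes, zero at the start; "moment": the same for the moment, N m; "grip_width": finger opening in m; "gripper_force": force on a finger pad.
Only numpy, scipy, OpenCV 4.12 (cv2) and the standard library are available. Lean on these libraries where they do the work, as an engineer would, in place of code of your own. Each camera call takes 0.05 s, during which the arm holds its last target. There are 200 camera calls.

TASK

Take the step pin gauge from its blue stand and try it, upright and gently, in each of the three bushings on the gauging plate, from the left nest to the right, letting the pin go as deep as it will. Put the gauge back in its stand, stand the bushing that takes only the go step upright in the green cup and the one that swallows both steps upright in the yellow cup, and leave the one that is too tight in its nest. Leave the oil can, screwdriver and yellow roll alone.

Things in the scene. Friction and masses are not known exactly. Their poses are not given: they have to be found in the camera images.
- gauge_grip (a point): step pin gauge, upright in its stand. From the foot up: 16 mm dia. go step, 12 mm long (foot chamfered 1.5 mm); 19 mm no-go step, 12 mm (edge chamfered 1.3 mm); 26 mm shoulder, 6 mm thick; black handle, 24 mm dia., 44 mm long. 74 mm in all, 0.12 kg. Site: middle of the handle, 52 mm above the foot, z up. Precision tool: over 30 N on a bushing spoils it.
- gauge_tip (a point): centre of the gauge's foot (lower end of the go step). The bushings look alike; one of each kind, in any nest: too tight (foot stops at the rim, under 1 mm in), right (12 mm in, no-go step on the rim), too wide (24 mm in, shoulder on the rim). Right and wide bores have 1 mm of play on the step that enters: a step lowered off centre catches on the rim too.
- stand_mouth (a point): blue stand of the gauge, a fixed block 60 x 60 x 34 mm tall with a round hole of 22 mm, 30 mm deep; point at the centre of the mouth, on the block's top. Seated, the gauge's shoulder rests on the top and its foot is 24 mm below the mouth.
- green_cup (a point): green cup of the fixed white organiser case, open on top, 100 x 100 mm inside, rim 16 mm above its floor; point at the centre of the floor, 4 mm above the bench; x and y along the sides. The yellow cup lies beside it; a row of small blue cups (rims 28 mm above the bench) lies along their +x sides.
- yellow_cup (a point): yellow cup of the same case, the same size; point at the centre of its floor. It lies 112 mm from the green cup along the case's -y.
- nest_left (a point): left (+y) nest, as seen from the robot, of a fixed aluminium plate (64 x 200 x 12 mm): a 38 mm recess, 8 mm deep, in which a brass bushing stands, 34 mm dia., 45 mm tall, 0.2 kg, bored through; it may stand 2 mm off centre and can shift in its nest. Site: centre of the recess's floor, 4 mm above the bench; bushing's rim 49 mm above the bench. Nests are 65 mm apart along the plate's y.
- nest_mid (a point): middle nest, as seen from the robot, of a fixed aluminium plate (64 x 200 x 12 mm): a 38 mm recess, 8 mm deep, in which a brass bushing stands, 34 mm dia., 45 mm tall, 0.2 kg, bored through; it may stand 2 mm off centre and can shift in its nest. Site: centre of the recess's floor, 4 mm above the bench; bushing's rim 49 mm above the bench. Nests are 65 mm apart along the plate's y.
- nest_right (a point): right-hand (-y) nest, as seen from the robot, of a fixed aluminium plate (64 x 200 x 12 mm): a 38 mm recess, 8 mm deep, in which a brass bushing stands, 34 mm dia., 45 mm tall, 0.2 kg, bored through; it may stand 2 mm off centre and can shift in its nest. Site: centre of the recess's floor, 4 mm above the bench; bushing's rim 49 mm above the bench. Nests are 65 mm apart along the plate's y.
- oil_can_c (a point): blue oil can, 48 mm across, 85 mm tall; leave alone; point half-way up.
- driver_grip (a point): screwdriver with an orange handle, 190 mm long, lying on the bench; leave alone; point in the handle.
- tape_c (a point): yellow ring-shaped roll, 70 mm across, 20 mm tall, lying flat; leave alone; point at its centre.
Not all that is in view belongs to the job. Leave any black look-alike of the part that bears nest_left alone. There is more than one size of the part that bears gauge_grip; the job needs the larger.

How it is judged:
On the way, in this order (a step that is already met when the one before it is completed fails the run):
1. the gauge is tried, upright and on the axis, in the bushing in the left nest, as deep as it goes (too tight: pressed on the rim with over 1 N; right: at least 10 mm in; too wide: at least 20 mm in) (angle between gauge_tip's own z axis and vertical below 0.12 rad and ((horizontal distance between bush_right_c and nest_left below 0.006 m and horizontal distance between gauge_tip and bush_right_c below 0.0045 m and z of gauge_tip in the frame of bush_right_c below 0.0125 m) or (horizontal distance between bush_tight_c and nest_left below 0.006 m and horizontal distance between gauge_tip and bush_tight_c below 0.0045 m and z of gauge_tip in the frame of bush_tight_c below 0.024 m and contact force between gauge and bush_tight above 1 N) or (horizontal distance between bush_wide_c and nest_left below 0.006 m and horizontal distance between gauge_tip and bush_wide_c below 0.0045 m and z of gauge_tip in the frame of bush_wide_c below 0.0025 m))), for 0.1 s.
2. the gauge is tried, upright and on the axis, in the bushing in the mid nest, as deep as it goes (too tight: pressed on the rim with over 1 N; right: at least 10 mm in; too wide: at least 20 mm in) (angle between gauge_tip's own z axis and vertical below 0.12 rad and ((horizontal distance between bush_right_c and nest_mid below 0.006 m and horizontal distance between gauge_tip and bush_right_c below 0.0045 m and z of gauge_tip in the frame of bush_right_c below 0.0125 m) or (horizontal distance between bush_tight_c and nest_mid below 0.006 m and horizontal distance between gauge_tip and bush_tight_c below 0.0045 m and z of gauge_tip in the frame of bush_tight_c below 0.024 m and contact force between gauge and bush_tight above 1 N) or (horizontal distance between bush_wide_c and nest_mid below 0.006 m and horizontal distance between gauge_tip and bush_wide_c below 0.0045 m and z of gauge_tip in the frame of bush_wide_c below 0.0025 m))), for 0.1 s.
3. the gauge is tried, upright and on the axis, in the bushing in the right nest, as deep as it goes (too tight: pressed on the rim with over 1 N; right: at least 10 mm in; too wide: at least 20 mm in) (angle between gauge_tip's own z axis and vertical below 0.12 rad and ((horizontal distance between bush_right_c and nest_right below 0.006 m and horizontal distance between gauge_tip and bush_right_c below 0.0045 m and z of gauge_tip in the frame of bush_right_c below 0.0125 m) or (horizontal distance between bush_tight_c and nest_right below 0.006 m and horizontal distance between gauge_tip and bush_tight_c below 0.0045 m and z of gauge_tip in the frame of bush_tight_c below 0.024 m and contact force between gauge and bush_tight above 1 N) or (horizontal distance between bush_wide_c and nest_right below 0.006 m and horizontal distance between gauge_tip and bush_wide_c below 0.0045 m and z of gauge_tip in the frame of bush_wide_c below 0.0025 m))), for 0.1 s.
At the end, for the whole second after the job is handed in: The right bushing stands upright in the green cup and the wide one in the yellow cup (centre within 36 mm of the cup's along each side), the tight one stands in a nest (6 mm), the gauge sits upright in its stand (5 mm, shoulder within 3 mm of the top); all at rest (x of bush_right_c in the frame of green_cup between -0.036 and 0.036 m and y of bush_right_c in the frame of green_cup between -0.036 and 0.036 m and z of bush_right_c in the frame of green_cup below 0.027 m and angle between each of bush_right_c, bush_wide_c's own z axis and vertical below 0.15 rad and x of bush_wide_c in the frame of yellow_cup between -0.036 and 0.036 m and y of bush_wide_c in the frame of yellow_cup between -0.036 and 0.036 m and z of bush_wide_c in the frame of yellow_cup below 0.027 m and (horizontal distance between bush_tight_c and nest_left below 0.006 m or horizontal distance between bush_tight_c and nest_mid below 0.006 m or horizontal distance between bush_tight_c and nest_right below 0.006 m) and angle between each of bush_tight_c, gauge_tip's own z axis and vertical below 0.1 rad and z of bush_tight_c in the frame of nest_mid below 0.026 m and horizontal distance between gauge_tip and stand_mouth below 0.005 m and z of gauge_tip in the frame of stand_mouth below -0.021 m and linear speed of each of bush_right, bush_tight, bush_wide, gauge below 0.02 m/s); the robot touches nothing.
It fails at once if the gauge is pressed on a bushing with more than 30 N (contact force between gauge and bush_right above 30 N or contact force between gauge and bush_tight above 30 N or contact force between gauge and bush_wide above 30 N).
It fails at once if the oil can, screwdriver or yellow roll is moved more than 20 mm (distance of any of oil_can_c, driver_grip, tape_c from where it was at the start of the episode above 0.02 m).
It also fails if it takes over 72 s, if anything falls off the work surface, if the arm or the gripper's body presses on something with over 40 N, if the wrist force passes 120 N, or if a joint passes its speed limit or range.

## Working session

There is one attempt and no reset: what is moved stays moved. The work goes in short steps, Python scripts to look and compute and a tool call to move; the robot and the scene stay as the last step left them, time stands still between calls to the robot, and variables do not carry over. Pictures are saved under pics/ and viewed, at most 10 in all, crops included, and the job is handed in when it is done.

Besides the shell and the picture viewer there is one more tool, called after "Call:" as a command line: name --argument value ..., lists and objects as JSON in quotes. arm_command: Moves the arm, as the interface text tells. Its arguments: {"type":"object","properties":{"plan":{"type":"string"},"hand":{"type":"number"},"grip_force":{"type":"number"}},"required":["plan"]}

```bash
mkdir -p pics
cat > h.py <<'E'
import numpy as np, cv2
from bench import r, eyes, ticket
from scipy.spatial.transform import Rotation as R
def cam(n,obs=None):
    c=eyes.calibration(n); f=240/np.tan(np.radians(c['fov_y'])/2)
    if n=='wrist':
        T=np.eye(4);T[:3,:3]=R.from_rotvec(obs['orientation']).as_matrix();T[:3,3]=obs['tcp_pos'];T=T@np.array(c['tool_from_camera'])
        return f,c['cx'],c['cy'],T[:3,3],T[:3,:3]
    A=np.array(c['attitude']); 
    if A.size==3:A=R.from_rotvec(A.ravel()).as_matrix()
    elif A.size==4: raise Exception(c)
    return f,c['cx'],c['cy'],np.array(c['origin']),A
def ray(C,u,v,z):
    f,cx,cy,o,A=C; d=A@np.array([(u-cx)/f,-(v-cy)/f,-1]); return o+d*(z-o[2])/d[2]
def proj(C,p):
    f,cx,cy,o,A=C; q=A.T@(np.array(p)-o); return cx+f*q[0]/-q[2], cy-f*q[1]/-q[2]
def grab(n):
    o=r.get_obs(); im,d=eyes.grab_frame(n); return o,cam(n,o),im,d
def save(n,im): cv2.imwrite('pics/'+n+'.png',im[...,::-1])
E
python3 - <<'E'
from h import *
for n in('top','scene'):
    print(n,eyes.calibration(n)); o,C,im,d=grab(n); save(n,im); np.savez('pics/'+n,im=im,d=d)
print({k:v for k,v in eyes.calibration('wrist').items()}); print(o)
E
```

```text
top {'fov_y': 53.44655720958882, 'cx': 324.40210554078925, 'cy': 243.01903956286668, 'origin': array([ 0.42580355, -0.01539903,  1.14188871]), 'attitude': array([ 0.10338293, -0.06791755, -1.59921652])}
scene {'fov_y': 45.232862596231755, 'cx': 311.4397859824971, 'cy': 241.08410638125545, 'origin': array([1.26695017, 0.32194588, 0.720157  ]), 'attitude': array([0.54724458, 0.84427863, 1.83278244])}
{'fov_y': 68.74113473771753, 'cx': 322.44331062916507, 'cy': 238.80574915550145, 'tool_from_camera': array([[-1.15838705e-03,  9.44468130e-01,  3.28600988e-01,
         8.42926838e-02],
       [ 9.99999191e-01,  1.26672599e-03, -1.15630255e-04,
        -8.91360385e-04],
       [-5.25456504e-04,  3.28600589e-01, -9.44468833e-01,
        -1.28643681e-01],
       [ 0.00000000e+00,  0.00000000e+00,  0.00000000e+00,
         1.00000000e+00]])}
{'clock': 0.05, 'joints': array([ 1.18788762,  0.47777801,  0.02232098,  1.55640397, -0.01152066,
        1.10930805, -0.08309743]), 'qvel': array([-0.00132749, -0.00031872, -0.0001223 , -0.00346452,  0.00086948,
        0.00057653,  0.0007    ]), 'tau': array([ 5.02481911e-03, -5.98305023e+01,  1.61553517e+00, -2.82256097e+01,
        1.27690865e-02,  5.16910746e-03, -4.73896830e-05]), 'tcp_pos': array([ 0.18302821, -0.64914554,  0.24436019]), 'orientation': array([-3.11025607e+00, -4.30123623e-01,  5.40680620e-04]), 'contact_force': array([ 0.29559344,  0.20965314, -0.43143004]), 'moment': array([0.01835392, 0.01295148, 0.02079059]), 'gripper_force': 0.0, 'grip_width': 0.08551518980581267}
```

View pics/top.png

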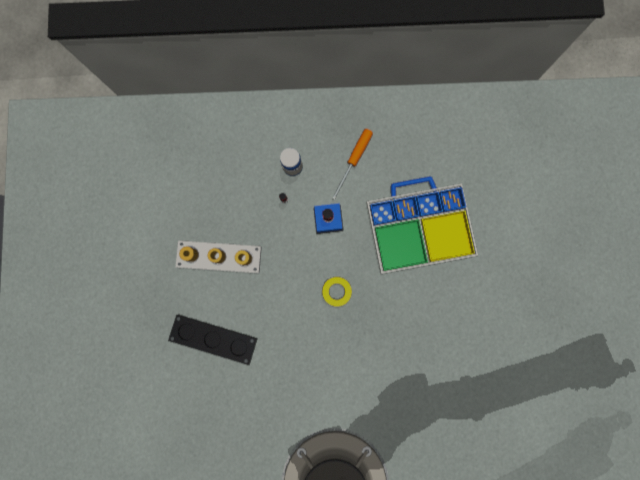

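View pics/scene.png

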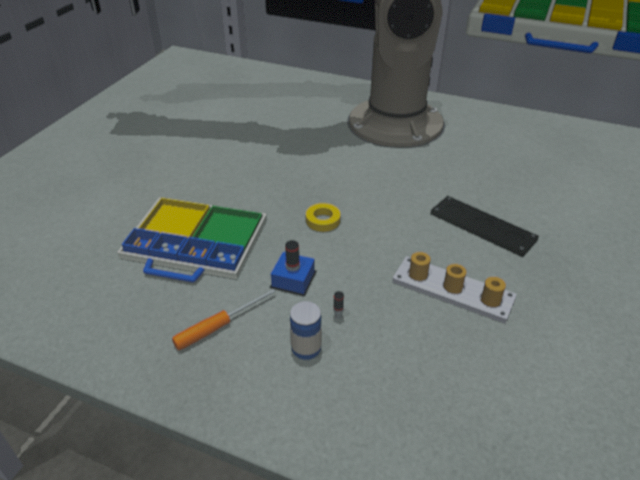

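The top view shows these candidates:
- **Gauge:** handle in the blue stand at (328,215), or the small loose pin at (283,197). I choose the stand one.
- **Plate:** aluminium with bushings at (187,254), (216,256) and (243,258), or the black look-alike at (212,340). I choose the aluminium one.
- **Case:** green cup (400,245), yellow cup (448,236).
- **Leave alone:** oil can (290,160), screwdriver (360,150), roll (337,292).

```bash
cat > m.py <<'E'
from h import *
z=np.load('pics/top.npz'); im=z['im'];C=cam('top')
hsv=cv2.cvtColor(im,cv2.COLOR_RGB2HSV)
def blob(lo,hi,box,name,zz):
    m=cv2.inRange(hsv,lo,hi); k=np.zeros_like(m); x0,y0,x1,y1=box;k[y0:y1,x0:x1]=m[y0:y1,x0:x1]
    cs=cv2.findContours(k,cv2.RETR_EXTERNAL,cv2.CHAIN_APPROX_NONE)[0]; c=max(cs,key=cv2.contourArea)
    b=cv2.boxPoints(cv2.minAreaRect(c)); w=[ray(C,*p,zz)[:2] for p in b]
    e=max(((w[i]-w[i-1]) for i in range(4)),key=np.linalg.norm)
    print(name,cv2.contourArea(c),np.round(np.mean(w,0),4),'size',[round(float(np.linalg.norm(w[i]-w[i-1])),4) for i in(1,2)],'ang',round(float(np.degrees(np.arctan2(e[1],e[0]))),1))
blob((40,100,40),(85,255,255),(360,180,480,275),'green',.004)
blob((20,150,80),(35,255,255),(415,180,480,275),'yellow',.004)
blob((20,150,80),(35,255,255),(310,270,360,310),'tape',.02)
blob((100,120,60),(125,255,255),(305,195,350,240),'stand',.034)
blob((0,0,150),(180,60,255),(170,235,265,275),'plate',.012)
for i,b in enumerate([(175,243,200,266),(205,245,228,268),(232,247,255,269)]): blob((10,100,60),(30,255,255),b,'bush%d'%i,.049)
E
python3 m.py
python3 - <<'E'
from h import *
z=np.load('pics/top.npz'); im=z['im']
a=cv2.resize(im[185:245,260:360],None,fx=5,fy=5,interpolation=2); b=cv2.resize(im[232:282,168:268],None,fx=5,fy=5,interpolation=2)
save('crop1',np.vstack([a,b]))
C=cam('top'); print(ray(C,328,215,.1),ray(C,328,215,.084))
E
```

```text
green 1881.5 [ 0.5412 -0.1746] size [0.1079, 0.1067] ang -80.4
yellow 1907.5 [ 0.5582 -0.2865] size [0.1094, 0.1065] ang -80.0
tape 624.5 [ 0.4343 -0.0167] size [0.0668, 0.0663] ang -73.3
stand 634.0 [ 0.6067 -0.002 ] size [0.061, 0.063] ang 4.7
plate 2089.5 [0.5257 0.2652] size [0.0648, 0.2011] ang -95.7
bush0 184.0 [0.5309 0.3242] size [0.0421, 0.0302] ang -91.8
bush1 174.5 [0.5254 0.259 ] size [0.0373, 0.0325] ang -91.8
bush2 165.0 [0.5189 0.1975] size [0.0324, 0.0348] ang -91.8
[ 0.60186179 -0.00335655  0.1       ] [ 0.60456546 -0.00317162  0.084     ]
```

View pics/crop1.png

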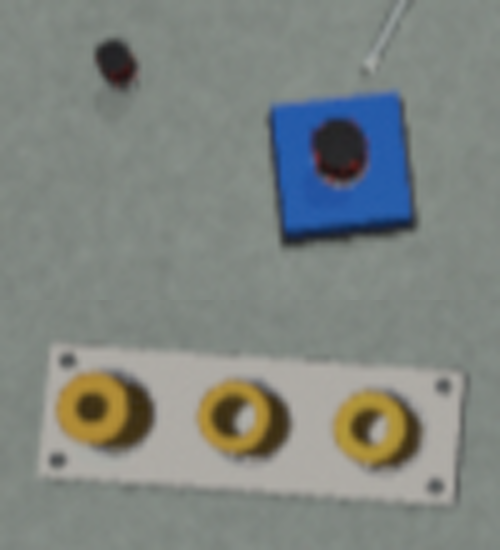

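Call:
arm_command --plan "0 0 0 7.85; 0 0 0 7.85; .028 -.043 0 0; .028 -.043 0 0; .028 -.043 0 0; .028 -.043 0 0; .028 -.043 0 0; .028 -.043 0 0; .028 -.043 0 0; .028 -.043 0 0; .028 -.043 0 0; .028 -.043 0 0; .028 -.043 0 0; .028 -.043 0 0; .028 -.043 0 0; .028 -.043 0 0; .028 -.043 0 0" --hand -1 --grip_force 40

```text
clock: 2.22
tcp_pos: [0.6032, -0.0031, 0.2449]
orientation: [3.141, 0.001, -0.001]
contact_force: [0.6, -0.4, -0.0]
grip_width: 0.0857
gripper_force: 0.0
```

Run:
```python
from h import *
o,C,im,d=grab('wrist'); save('w1',im); np.savez('pics/w1',im=im,d=d)
print(o['tcp_pos'],C[3])
hsv=cv2.cvtColor(im,cv2.COLOR_RGB2HSV)
m=cv2.inRange(hsv,(100,120,60),(125,255,255))
c=max(cv2.findContours(m,0,1)[0],key=cv2.contourArea); b=cv2.minAreaRect(c);print(b)
w=[ray(C,*p,.034)[:2] for p in cv2.boxPoints(b)];print(np.round(w,4),np.mean(w,0))
```

```text
[ 0.60319778 -0.00307621  0.24494891] [ 0.68735635 -0.00231023  0.37354082]
((531.2850341796875, 173.50430297851562), (51.75923156738281, 226.00111389160156), 81.08507537841797)
[[ 0.6432 -0.0915]
 [ 0.675  -0.2955]
 [ 0.6276 -0.3173]
 [ 0.5926 -0.104 ]] [ 0.63458291 -0.20206718]
```

View pics/w1.png

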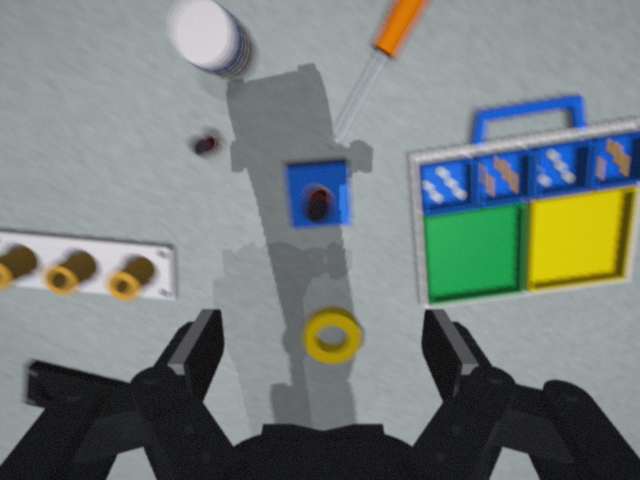

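The wrist view shows the stand at (320,193), with the gauge handle at about (317,203). The case, roll and plate are also in view.

Run:
```python
from h import *
z=np.load('pics/w1.npz');im=z['im'];d=z['d']; o=r.get_obs();C=cam('wrist',o)
hsv=cv2.cvtColor(im,cv2.COLOR_RGB2HSV)[150:235,280:360]
m=cv2.inRange(hsv,(100,120,40),(125,255,255))
c=max(cv2.findContours(m,0,1)[0],key=cv2.contourArea); c=c+np.array([280,150]);b=cv2.minAreaRect(cv2.convexHull(c));print(b)
w=[ray(C,*p,.034)[:2] for p in cv2.boxPoints(b)];print(np.round(w,4),np.mean(w,0))
g=cv2.inRange(hsv,(0,0,0),(180,255,60))&~m
g=cv2.morphologyEx(g,cv2.MORPH_OPEN,np.ones((3,3)))
for c in cv2.findContours(g,0,1)[0]:
    x,y,ww,h=cv2.boundingRect(c); print(x+280,y+150,ww,h,cv2.contourArea(c))
print('proj',proj(C,(.6067,-.002,.084)),proj(C,(.6067,-.002,.034)))
print(np.round(d[170:235:6,305:335:4],3))
for p in [(60,275),(125,280),(15,265)]: print(p,ray(C,*p,.049))
print('case',[ray(C,*p,.004) for p in [(425,212),(525,205),(523,290),(428,300)]])
```

```text
((318.39312744140625, 193.71725463867188), (63.44675064086914, 61.45365905761719), 85.2363510131836)
[[ 0.6471  0.0432]
 [ 0.6524 -0.0152]
 [ 0.5898 -0.0224]
 [ 0.5839  0.0396]] [0.61830762 0.01129611]
308 195 20 25 343.5
317 190 10 7 30.5
proj (np.float64(332.9025097083691), np.float64(220.20488646577687)) (np.float64(331.72801265556524), np.float64(206.30537946497816))
[[0.338 0.338 0.338 0.336 0.336 0.336 0.337 0.336]
 [0.338 0.337 0.339 0.338 0.339 0.338 0.339 0.338]
 [0.341 0.341 0.34  0.341 0.342 0.341 0.34  0.341]
 [0.341 0.343 0.341 0.337 0.336 0.336 0.343 0.342]
 [0.345 0.344 0.327 0.316 0.314 0.313 0.321 0.338]
 [0.346 0.339 0.301 0.295 0.296 0.296 0.299 0.317]
 [0.348 0.301 0.297 0.298 0.297 0.298 0.296 0.297]
 [0.35  0.299 0.299 0.299 0.    0.299 0.299 0.299]
 [0.352 0.353 0.301 0.3   0.3   0.301 0.301 0.3  ]
 [0.354 0.355 0.355 0.302 0.303 0.302 0.355 0.355]
 [0.392 0.392 0.391 0.392 0.392 0.    0.392 0.392]]
(60, 275) [0.53613043 0.27431663 0.049     ]
(125, 280) [0.53115407 0.20881236 0.049     ]
(15, 265) [0.54679226 0.31733093 0.049     ]
case [array([ 0.59391579, -0.1040291 ,  0.004     ]), array([ 0.602622  , -0.21071786,  0.004     ]), array([ 0.50086869, -0.22828296,  0.004     ]), array([ 0.48656755, -0.1186192 ,  0.004     ])]
```

Run:
```python
from h import *
o=r.get_obs()
def pts(C,d,us,vs):
    f,cx,cy,O,A=C; P=[]
    for v in vs:
        for u in us:
            q=d[v,u]
            if q>0:P.append(O+A@np.array([(u-cx)/f*q,-(v-cy)/f*q,-q]))
    return np.array(P)
for n,us,vs in [('top',range(100,600,10),range(110,460,10)),('scene',range(60,600,10),range(130,420,10)),('w1',range(10,640,10),range(10,290,10))]:
    d=np.load('pics/%s.npz'%n)['d']; C=cam('wrist' if n=='w1' else n,o); P=pts(C,d,us,vs)
    for k in range(5):
        a=np.linalg.lstsq(np.c_[P[:,:2],np.ones(len(P))],P[:,2],rcond=None)[0]; e=P[:,2]-P[:,:2]@a[:2]-a[2]; P=P[abs(e)<max(.008,np.std(e))]
    print(n,'plane slope deg',np.degrees(a[:2]),'z at (.55,0)',a[2]+.55*a[0],len(P))
    A=C[4]; print(' bore dir',-A[:,2])
for n in('top','scene'):
    print(n,proj(cam(n),(0,0,0)))
# stand and tape in scene
z=np.load('pics/scene.npz');im=z['im'];C=cam('scene');hsv=cv2.cvtColor(im,cv2.COLOR_RGB2HSV)
def blob(lo,hi,box):
    x0,y0,x1,y1=box;m=cv2.inRange(hsv[y0:y1,x0:x1],lo,hi);c=max(cv2.findContours(m,0,1)[0],key=cv2.contourArea);return cv2.minAreaRect(c)[0]+np.array([x0,y0]),c
p,_=blob((20,150,80),(35,255,255),(300,195,350,240));print('tape scene',p,ray(C,*p,.010))
p,_=blob((40,100,40),(85,255,255),(205,200,268,250));print('green scene',p,ray(C,*p,.004))
print('handle top scene',ray(C,292,244,.084))
z=np.load('pics/w1.npz')['im'];C=cam('wrist',o);hsv=cv2.cvtColor(z,cv2.COLOR_RGB2HSV)
p,_=blob((20,150,80),(35,255,255),(295,300,370,370));print('tape wrist',p,ray(C,*p,.015))
```

```text
top plane slope deg [-0.01283902  0.02309642] z at (.55,0) 7.895400956237065e-05 1643
 bore dir [ 0.10871388  0.02080006 -0.99385545]
scene plane slope deg [0.0126287  0.02102635] z at (.55,0) -0.000898839514752378 1383
 bore dir [-0.69388218 -0.30271564 -0.65336878]
w1 plane slope deg [-0.35063418  0.00138267] z at (.55,0) 0.001803728595425688 1437
 bore dir [-0.32621574  0.00212464 -0.94529296]
top (np.float64(335.0875265711744), np.float64(482.4645567923367))
scene (np.float64(394.55118301668034), np.float64(121.81557611070411))
tape scene [322.5 217. ] [ 0.43712825 -0.01567514  0.01      ]
green scene [230.44230652 226.28846359] [ 0.52706359 -0.17410044  0.004     ]
handle top scene [6.10882282e-01 3.00763727e-05 8.40000000e-02]
tape wrist [331.00000763 335.5       ] [ 0.4436921  -0.00414791  0.015     ]
```

Run:
```python
from h import *
o=r.get_obs();C=cam('wrist',o);print(o['tcp_pos'],o['orientation'],np.round(C[4],4),C[:4]);print(proj(C,(.6067,-.002,.084)))
o=r.get_obs();print(o['tcp_pos'],o['joints'])
```

```text
[0.60603585 0.0054568  0.24514301] [-3.13624684 -0.01362138 -0.00376084] [[ 0.0075  0.9453  0.3262]
 [-1.      0.0087 -0.0021]
 [-0.0048 -0.3262  0.9453]] (np.float64(350.8977024753306), 322.44331062916507, 238.80574915550145, array([0.68980113, 0.00619908, 0.3739916 ]))
(np.float64(332.9025097083691), np.float64(220.20488646577687))
[0.60603585 0.0054568  0.24514301] [ 0.11001354  0.37984467 -0.284303    1.71342004  0.11376467  1.06180677
 -1.7724001 ]
```

The arm was still coasting when I read its pose. I'll let it settle and measure again.

Call:
arm_command --plan "0 0 .03 0; 0 0 .03 0; 0 0 0 0; 0 0 0 0; 0 0 0 0"

```text
clock: 2.9
tcp_pos: [0.6035, -0.0044, 0.1868]
orientation: [-3.141, -0.001, -0.004]
contact_force: [1.1, 0.3, 0.1]
grip_width: 0.0854
gripper_force: 0.0
```

```bash
cat >> h.py <<'E'
def blobs(im,lo,hi,box,mina=30):
    x0,y0,x1,y1=box; hsv=cv2.cvtColor(im,cv2.COLOR_RGB2HSV)[y0:y1,x0:x1]
    m=cv2.morphologyEx(cv2.inRange(hsv,lo,hi),cv2.MORPH_OPEN,np.ones((3,3)))
    return [c+np.array([x0,y0]) for c in sorted(cv2.findContours(m,0,1)[0],key=cv2.contourArea)[::-1] if cv2.contourArea(c)>mina]
E
python3 - <<'E'
from h import *
o,C,im,d=grab('wrist'); save('w2',im); np.savez('pics/w2',im=im,d=d); o2=r.get_obs()
print(o['tcp_pos'],o2['tcp_pos'],o['orientation'])
c=blobs(im,(100,120,40),(125,255,255),(250,120,400,280))[0]; b=cv2.minAreaRect(c)
w=[ray(C,*p,.034)[:2] for p in cv2.boxPoints(b)];print('stand',b,np.round(w,4),np.mean(w,0))
x,y,ww,h=cv2.boundingRect(c)
for c in blobs(im,(0,0,0),(180,255,55),(x+4,y+4,x+ww-4,y+h-4)): print(cv2.boundingRect(c))
v=np.argwhere((d[y:y+h,x:x+ww]>0)&(d[y:y+h,x:x+ww]<.275))+[y,x]
f,cx,cy,O,A=C; P=np.array([O+A@np.array([(u-cx)/f*d[r_,u],-(r_-cy)/f*d[r_,u],-d[r_,u]]) for r_,u in v])
t=P[P[:,2]>.078]; print(len(t),t.min(0),t.max(0),np.median(t,0))
E
```

```text
[ 0.60354834 -0.00439649  0.18683344] [ 0.60341537 -0.00441263  0.18669101] [-3.14147394e+00 -8.16528743e-04 -3.88431456e-03]
stand ((319.6566162109375, 211.5882568359375), (76.11124420166016, 74.01712799072266), 85.71085357666016) [[ 0.643   0.0303]
 [ 0.6473 -0.0286]
 [ 0.5829 -0.0353]
 [ 0.5779  0.028 ]] [ 0.61275253 -0.00142248]
(304, 219, 32, 29)
(307, 207, 27, 13)
934 [ 0.59890096 -0.01399081  0.07822849] [0.62265175 0.01004702 0.08613132] [ 0.61172866 -0.00198987  0.08382422]
```

Call:
arm_command --plan ".0075 -.0024 .02 0; 0 0 .03 0; 0 0 .03 0; 0 0 .03 0; 0 0 .016 0; 0 0 0 0; 0 0 0 0"

```text
clock: 3.82
tcp_pos: [0.6111, -0.0018, 0.0602]
orientation: [-3.141, -0.001, -0.003]
contact_force: [-0.5, -0.3, -0.4]
grip_width: 0.0852
gripper_force: 0.0
```

Call:
arm_command --plan "0 0 0 0; 0 0 0 0; 0 0 0 0; 0 0 0 0; 0 0 0 0; 0 0 0 0" --hand 1 --grip_force 30

```text
clock: 4.58
tcp_pos: [0.6104, -0.0019, 0.0597]
orientation: [3.142, 0.001, 0.001]
contact_force: [-1.9, 0.7, 5.2]
grip_width: 0.0231
gripper_force: 29.4
```

Call:
arm_command --plan "0 0 -.025 0; 0 0 -.025 0; 0 0 -.03 0; -.019 -.0436 0 0; -.019 -.0436 0 0; -.019 -.0436 0 0; -.019 -.0436 0 0; -.019 -.0436 0 0; -.019 -.0436 0 0; 0 0 0 0; 0 0 0 0; 0 0 0 0"

```text
clock: 6.08
tcp_pos: [0.4966, 0.2578, 0.1389]
orientation: [3.14, -0.003, -0.0]
contact_force: [0.5, -0.2, -1.1]
grip_width: 0.0232
gripper_force: 29.9
```

```bash
cat >> h.py <<'E'
def cloud(C,d):
    f,cx,cy,O,A=C; v,u=np.mgrid[:480,:640]
    q=np.stack([(u-cx)/f*d,-(v-cy)/f*d,-d],-1); P=O+q@A.T; P[d<=0]=-9; return P
def circ(p):
    # radial-extent circle: least-squares centre of the annulus hull
    h=cv2.convexHull((p*1e4).astype(np.float32)[:,None,:])[:,0]/1e4
    a=np.linalg.lstsq(np.c_[2*h,np.ones(len(h))],(h**2).sum(1),rcond=None)[0]
    return a[:2],np.sqrt(a[2]+a[:2]@a[:2])
E
python3 - <<'E'
from h import *
o,C,im,d=grab('wrist'); save('w3',im); np.savez('pics/w3',im=im,d=d)
print(o['tcp_pos'],o['orientation'])
P=cloud(C,d); hsv=cv2.cvtColor(im,cv2.COLOR_RGB2HSV)
m=(cv2.inRange(hsv,(10,90,40),(32,255,255))>0)&(abs(P[...,2]-.049)<.006)
n,l,s,_=cv2.connectedComponentsWithStats(m.astype(np.uint8))
for i in range(1,n):
    if s[i,4]>200:
        p=P[l==i]; c,rr=circ(p[:,:2]); e=cv2.fitEllipse(max(cv2.findContours((l==i).astype(np.uint8),0,1)[0],key=len)); print(s[i],c,rr,np.median(p[:,2]),'ell',e[0],ray(C,*e[0],.049)[:2])
E
```

```text
[0.49660405 0.25781838 0.13894978] [ 3.14049880e+00 -2.63136610e-03 -3.42659958e-04]
[ 185  168   55   53 1921] [0.53353732 0.32870984] 0.016625923273237527 0.04882614376755978 ell (212.06246948242188, 194.70516967773438) [0.53436531 0.32801713]
[ 289  178   52   52 1464] [0.52746356 0.26334712] 0.0166782491609504 0.048823135194684855 ell (314.60748291015625, 203.73793029785156) [0.52832023 0.26331161]
[ 385  188   53   52 1703] [0.52056678 0.20058118] 0.016683754020666307 0.04883603825176605 ell (411.2782287597656, 213.7318115234375) [0.5215373  0.20114374]
```

View pics/w3.png

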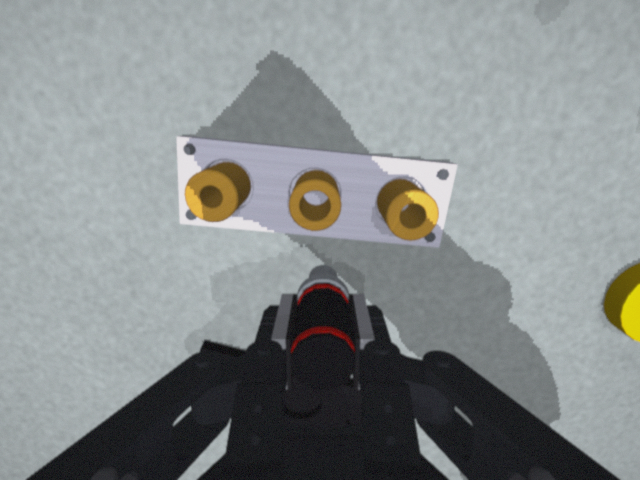

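The wrist view shows the rims at (212,195), (315,204) and (411,214), and the gauge foot at about (322,268), hanging straight.

Call:
arm_command --plan ".0124 -.0236 0 0; .0125 -.0235 0 0; .0125 -.0235 .01 0; 0 0 .015 0; 0 0 .01 0; 0 0 0 0; 0 0 0 0; 0 0 0 0"

```text
clock: 7.12
tcp_pos: [0.5337, 0.3301, 0.105]
orientation: [-3.141, -0.001, -0.001]
contact_force: [0.5, 0.3, -1.7]
grip_width: 0.0231
gripper_force: 30.0
```

Run:
```python
from h import *
o,C,im,d=grab('wrist'); print(o['tcp_pos'],o['contact_force'],C[3]); save('w4',cv2.resize(im[170:370,200:450],None,fx=3,fy=3)); np.savez('pics/w4',im=im,d=d)
for z in (.0015,.0505): print(proj(C,np.r_[o['tcp_pos'][:2],.049]))
```

```text
[0.53365619 0.33007455 0.10495546] [ 0.51940377  0.29935996 -1.70264375] [0.61761615 0.33074537 0.23367592]
(np.float64(323.70716170896833), np.float64(271.4974896946165))
(np.float64(323.70716170896833), np.float64(271.4974896946165))
```

View pics/w4.png

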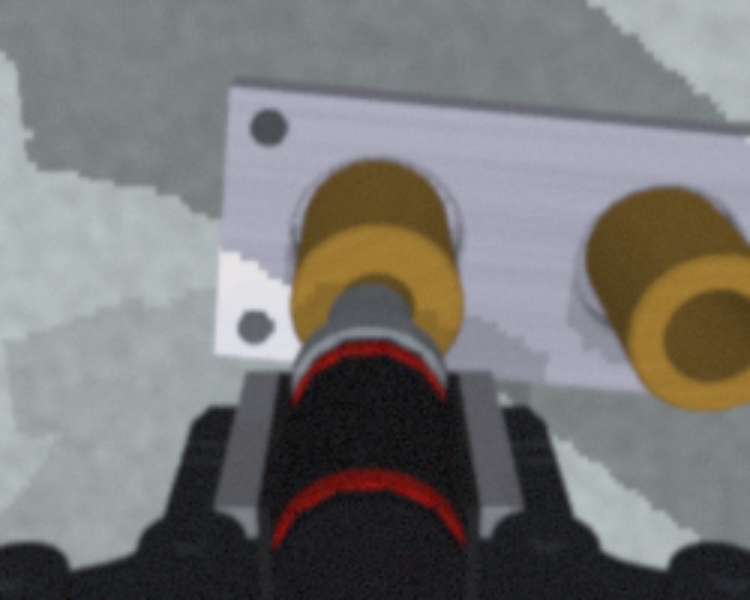

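The crop shows the foot about 1.6 mm to the left of the bore axis. I'll correct that, then feel downward.

Call:
arm_command --plan "0 .0017 .003 0; 0 0 .0025 0; 0 0 0 0; 0 0 0 0; 0 0 .0005 0; 0 0 .0005 0; 0 0 .0005 0; 0 0 0 0; 0 0 0 0"

```text
clock: 8.3
tcp_pos: [0.5335, 0.3286, 0.0976]
orientation: [-3.141, -0.001, -0.001]
contact_force: [-1.3, -0.7, 3.2]
grip_width: 0.0231
gripper_force: 30.3
```

Call:
arm_command --plan "0 0 .0005 0; 0 0 .0005 0; 0 0 0 0; 0 0 0 0"

```text
clock: 8.8
tcp_pos: [0.5338, 0.3288, 0.0974]
orientation: [-3.141, -0.001, -0.002]
contact_force: [-2.1, -1.4, 10.0]
grip_width: 0.0231
gripper_force: 31.1
```

Call:
arm_command --plan "-.0006 .0004 0 0; -.0006 .0004 0 0; 0 0 0 0; 0 0 0 0"

```text
clock: 9.3
tcp_pos: [0.5332, 0.3286, 0.0975]
orientation: [-3.14, -0.001, -0.004]
contact_force: [-0.6, 0.5, 6.7]
grip_width: 0.023
gripper_force: 30.7
```

Call:
arm_command --plan ".0012 0 0 0; 0 0 0 0; -.0012 .0012 0 0; 0 0 0 0; -.0012 -.0012 0 0; 0 0 0 0; .0012 -.0012 0 0; 0 0 0 0; 0 .0012 0 0; 0 0 0 0; 0 0 0 0"

```text
clock: 10.68
tcp_pos: [0.5332, 0.3285, 0.0974]
orientation: [-3.14, -0.001, -0.004]
contact_force: [-0.1, 1.0, 7.0]
grip_width: 0.0229
gripper_force: 30.7
```

Run:
```python
from h import *
o,C,im,d=grab('wrist'); print(o['tcp_pos'],o['contact_force']); save('w5',cv2.resize(im[200:350,220:420],None,fx=4,fy=4)); np.savez('pics/w5',im=im,d=d)
```

```text
[0.53317883 0.32850921 0.09739701] [-0.07212357  1.00646819  6.99538907]
```

View pics/w5.png

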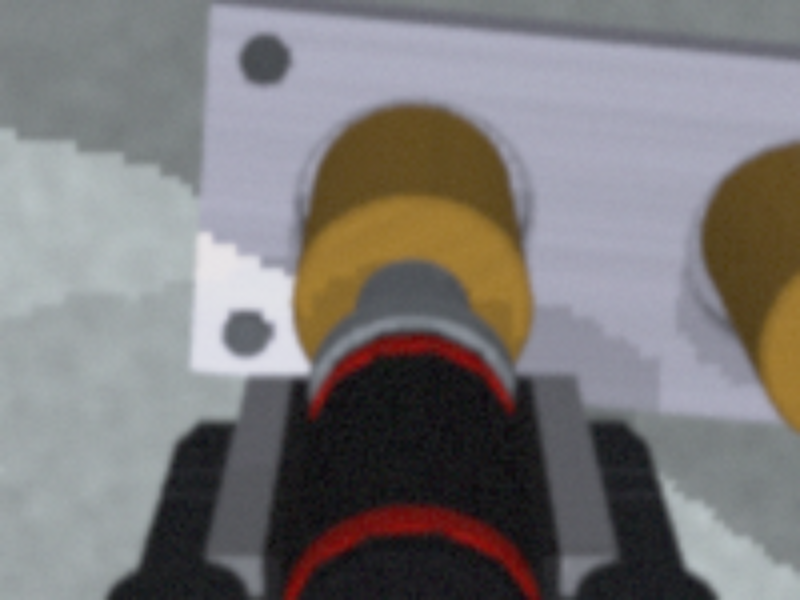

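The foot is centred on the rim (413 against 413) and doesn't enter, so the left bushing is the tight one. Next, the middle nest.

Call:
arm_command --plan "0 0 -.006 0; 0 0 -.006 0; -.0019 .0217 0 0; -.0019 .0217 0 0; -.0019 .0218 0 0; 0 0 0 0; 0 0 0.004 0; 0 0 .003 0; 0 0 0 0; 0 0 .001 0; 0 0 .001 0; 0 0 .001 0; 0 0 .001 0; 0 0 0 0"

```text
clock: 12.48
tcp_pos: [0.5264, 0.2624, 0.0972]
orientation: [3.141, 0.001, -0.0]
contact_force: [-0.2, 0.2, -1.8]
grip_width: 0.0234
gripper_force: 30.0
```

Call:
arm_command --plan "0 0 .0015 0; 0 0 .0015 0; 0 0 .0015 0; 0 0 .0015 0; 0 0 0 0"

```text
clock: 13.1
tcp_pos: [0.5264, 0.2624, 0.0911]
orientation: [3.141, 0.001, -0.0]
contact_force: [0.2, 0.6, -1.4]
grip_width: 0.0231
gripper_force: 30.0
```

Call:
arm_command --plan "0 0 .001 0; 0 0 .001 0; 0 0 .001 0; 0 0 .001 0; 0 0 .001 0; 0 0 .001 0; 0 0 0 0; 0 0 0 0"

```text
clock: 14.1
tcp_pos: [0.5265, 0.2625, 0.0853]
orientation: [-3.142, -0.001, -0.0]
contact_force: [-0.4, 0.6, -1.2]
grip_width: 0.0233
gripper_force: 30.0
```

Call:
arm_command --plan "0 0 .001 0; 0 0 .001 0; 0 0 0 0; 0 0 0 0"

```text
clock: 14.6
tcp_pos: [0.5265, 0.2625, 0.0833]
orientation: [-3.142, -0.001, -0.0]
contact_force: [0.1, 0.5, -2.4]
grip_width: 0.0231
gripper_force: 30.0
```

Call:
arm_command --plan "0 0 .0015 0; 0 0 .0015 0; 0 0 .0015 0; 0 0 .0015 0; 0 0 .001 0; 0 0 .001 0; 0 0 .001 0; 0 0 .0005 0; 0 0 0 0; 0 0 0 0"

```text
clock: 15.85
tcp_pos: [0.5267, 0.2626, 0.0747]
orientation: [-3.141, -0.001, -0.001]
contact_force: [-1.6, -1.0, 6.8]
grip_width: 0.0234
gripper_force: 30.8
```

The shoulder sits on the rim, so the middle bushing is the wide one. Now the right nest.

Call:
arm_command --plan "0 0 -.011 0; 0 0 -.011 0; 0 0 -.011 0; 0 0 0 0; -.0023 .0208 0 0; -.0023 .0208 0 0; -.0022 .0207 0 0; 0 0 0 0; 0 0 0.004 0; 0 0 .003 0; 0 0 0 0; 0 0 .001 0; 0 0 .001 0; 0 0 .001 0; 0 0 .001 0; 0 0 0 0"

```text
clock: 17.85
tcp_pos: [0.5198, 0.2001, 0.0957]
orientation: [3.142, 0.001, 0.0]
contact_force: [-0.2, 0.1, -2.2]
grip_width: 0.0236
gripper_force: 30.1
```

Free so far. Go down to the no-go step.

Call:
arm_command --plan "0 0 .0015 0; 0 0 .0015 0; 0 0 .0015 0; 0 0 .001 0; 0 0 .001 0; 0 0 .001 0; 0 0 .001 0; 0 0 .001 0; 0 0 0 0; 0 0 0 0"

```text
clock: 19.1
tcp_pos: [0.5198, 0.2002, 0.0864]
orientation: [-3.142, -0.001, -0.0]
contact_force: [0.6, -0.3, 0.7]
grip_width: 0.0235
gripper_force: 30.2
```

Call:
arm_command --plan "0 0 .0005 0; 0 0 .0005 0; 0 0 0 0; 0 0 0 0"

```text
clock: 19.6
tcp_pos: [0.5201, 0.2003, 0.086]
orientation: [-3.141, -0.001, -0.001]
contact_force: [0.3, -2.0, 7.0]
grip_width: 0.0234
gripper_force: 30.7
```

The gauge stopped at 12 mm, so the right-hand bushing is the right one. Now I return the gauge to its stand.

Call:
arm_command --plan "0 0 -.018 0; 0 0 -.018 0; 0 0 -.018 0; .018 .0404 0 0; .018 .0404 0 0; .018 .0404 0 0; .018 .0404 0 0; .0187 .0405 0 0; 0 0 0 0; 0 0 .02 0; 0 0 .018 0; 0 0 0 0; 0 0 0 0"

```text
clock: 21.22
tcp_pos: [0.6105, -0.0011, 0.1011]
orientation: [-3.141, -0.003, 0.001]
contact_force: [-0.1, -0.2, -1.0]
grip_width: 0.0232
gripper_force: 30.0
```

Call:
arm_command --plan "0 .0006 .012 0; 0 0 .012 0; 0 0 .008 0; 0 0 .005 0; 0 0 .003 0; 0 0 .001 0; 0 0 .0005 0; 0 0 0 0; 0 0 0 0"

```text
clock: 22.35
tcp_pos: [0.6107, -0.0025, 0.06]
orientation: [3.142, 0.001, 0.001]
contact_force: [-0.5, 0.5, -0.5]
grip_width: 0.0231
gripper_force: 30.0
```

Call:
arm_command --plan "0 0 0 0; 0 0 0 0; 0 0 0 0; 0 0 0 0; 0 0 -.02 0; 0 0 -.03 0; 0 0 -.04 0; 0 0 0 0" --hand -1

```text
clock: 23.35
tcp_pos: [0.6133, -0.0021, 0.1547]
orientation: [-3.141, -0.001, -0.013]
contact_force: [0.0, -0.2, 0.6]
grip_width: 0.0855
gripper_force: 0.0
```

Call:
arm_command --plan "-.0182 -.0405 0 0; -.0182 -.0405 0 0; -.0182 -.0405 0 0; -.0182 -.0405 0 0; -.0181 -.0406 0 0; 0 0 0 -10.6; 0 0 0 -10.6; 0 0 0 -10.6; 0 0 0 -10.6; 0 0 0 -10.6; 0 0 0 -10.6; 0 0 0 -10.6; 0 0 0 -10.6; 0 0 0 0; 0 0 0 0; 0 0 0 0"

```text
clock: 25.35
tcp_pos: [0.5195, 0.2001, 0.1499]
orientation: [2.321, 2.117, -0.0]
contact_force: [0.3, -0.6, -0.1]
grip_width: 0.0853
gripper_force: 0.0
```

Run:
```python
from h import *
def see(n):
    o,C,im,d=grab(n); np.savez('pics/x'+n,im=im,d=d); P=cloud(C,d)
    if n=='wrist': print(o['tcp_pos'],R.from_rotvec(o['orientation']).as_matrix()[:,0],o['joints'][6])
    hsv=cv2.cvtColor(im,cv2.COLOR_RGB2HSV)
    m=(cv2.inRange(hsv,(10,90,40),(32,255,255))>0)&(abs(P[...,2]-.049)<.006)
    k,l,s,_=cv2.connectedComponentsWithStats(m.astype(np.uint8))
    for i in range(1,k):
        if s[i,4]>40: print(n,s[i],*circ(P[l==i][:,:2]))
    return o,C,im,d,P
see('wrist')
o,C,im,d,P=see('top'); save('t2',im)
m=(P[...,2]>.06)&(abs(P[...,0]-.611)<.03)&(abs(P[...,1])<.03); print('handle',P[m].min(0),P[m].max(0))
```

```text
[0.51949975 0.20007626 0.14987956] [ 9.16883297e-02  9.95787731e-01 -2.11239570e-04] -0.898678877497202
wrist [ 298    2   58   67 2499] [0.53299597 0.32891341] 0.016663438765281327
wrist [ 300  125   52   54 1435] [0.52688493 0.26360453] 0.01656835841994766
wrist [ 301  220   48   48 1398] [0.52007238 0.20088168] 0.01669851561337703
handle [ 0.59589999 -0.01243212  0.06026817] [0.61872437 0.00855303 0.089791  ]
```

Call:
arm_command --plan ".0005 .0005 .03 0; 0 0 .03 0; 0 0 .03 0; 0 0 .02 0; 0 0 .004 0; 0 0 0 0"

```text
clock: 26.2
tcp_pos: [0.5204, 0.2008, 0.0363]
orientation: [2.319, 2.119, 0.001]
contact_force: [-0.0, -0.2, 0.5]
grip_width: 0.0859
gripper_force: 0.0
```

Call:
arm_command --plan "0 0 0 0; 0 0 0 0; 0 0 0 0; 0 0 0 0; 0 0 0 0" --hand 1 --grip_force 50

```text
clock: 26.82
tcp_pos: [0.5205, 0.2006, 0.0366]
orientation: [2.319, 2.118, 0.001]
contact_force: [-0.9, -1.9, 5.0]
grip_width: 0.0336
gripper_force: 49.4
```

Call:
arm_command --plan "0 0 -.015 0; 0 0 -.03 0; 0 0 -.035 0; 0 0 -.04 0; -.0464 .0065 0 0; -.0464 .0065 0 0; -.0464 .0065 0 0; -.0464 .0065 0 0; -.0464 .0065 0 0; -.0464 .0065 0 0; -.0464 .0065 0 0; -.0464 .0065 0 0; 0 0 0 0; 0 0 .04 0; 0 0 0 0; 0 0 0 0"

```text
clock: 28.82
tcp_pos: [0.539, -0.173, 0.1169]
orientation: [2.318, 2.12, 0.001]
contact_force: [0.5, 0.3, -1.8]
grip_width: 0.0334
gripper_force: 50.6
```

Run:
```python
from h import *
o,C,im,d=grab('wrist'); print(o['tcp_pos'],R.from_rotvec(o['orientation']).as_matrix()[:,:2].T.round(4)); save('w6',im)
for nm,lo,hi in(('g',(40,100,30),(85,255,255)),('y',(22,150,60),(35,255,255))):
    c=blobs(im,lo,hi,(0,0,640,480))[0]; b=cv2.minAreaRect(c); w=[ray(C,*p,.006)[:2] for p in cv2.boxPoints(b)]; print(nm,np.round(w,4).tolist(),np.mean(w,0))
```

```text
[ 0.53899129 -0.17298817  0.11692388] [[ 8.870e-02  9.961e-01  3.000e-04]
 [ 9.961e-01 -8.870e-02  7.000e-04]]
g [[0.4777, -0.1294], [0.5867, -0.1127], [0.6112, -0.2236], [0.4859, -0.2477]] [ 0.54039842 -0.1783314 ]
y [[0.3937, -0.0095], [0.4722, -0.0165], [0.464, -0.0536], [0.3808, -0.0461]] [ 0.42769547 -0.03143189]
```

View pics/w6.png

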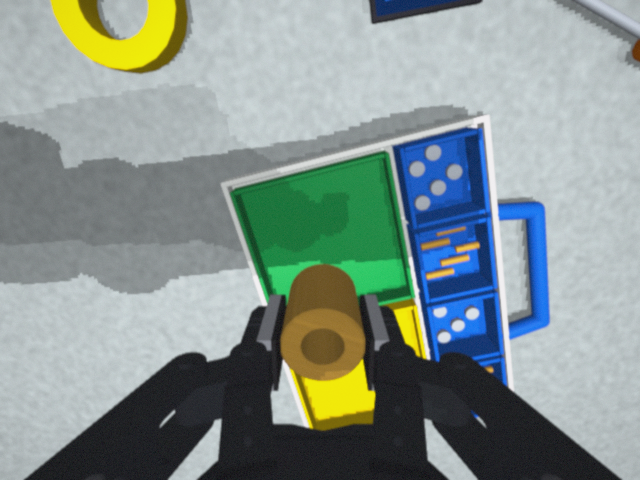

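The bushing is upright in the grip at (322,320), above the green cup. Lowering.

Call:
arm_command --plan "0 0 .025 0; 0 0 .025 0; 0 0 .018 0; 0 0 .007 0; 0 0 .003 0; 0 0 .0015 0; 0 0 0 0; 0 0 0 0"

```text
clock: 29.88
tcp_pos: [0.5387, -0.1739, 0.0367]
orientation: [2.319, 2.119, 0.0]
contact_force: [-0.1, 0.4, -2.0]
grip_width: 0.0329
gripper_force: 50.6
```

Call:
arm_command --plan "0 0 .0005 0; 0 0 0 0; 0 0 0 0; 0 0 0 0; 0 0 -.015 0; 0 0 -.03 0; 0 0 -.05 0; 0 0 -.03 0; 0 0 0 0" --hand -0.2

```text
clock: 31.0
tcp_pos: [0.5404, -0.1741, 0.1644]
orientation: [2.315, 2.115, 0.005]
contact_force: [-0.2, 0.2, -1.1]
grip_width: 0.0512
gripper_force: 0.0
```

Call:
arm_command --plan ".0482 -.0057 0 0; .0482 -.0057 0 0; .0482 -.0057 0 0; .0482 -.0057 0 0; .0482 -.0057 0 0; .0482 -.0057 0 0; .0482 -.0057 0 0; .0482 -.0057 0 0; .0481 -.0054 0 0; 0 0 .04 0; 0 0 .02 0; 0 0 0 0; 0 0 0 0" --hand -1

```text
clock: 32.62
tcp_pos: [0.5274, 0.2622, 0.1016]
orientation: [2.32, 2.118, 0.001]
contact_force: [1.1, 0.2, 0.3]
grip_width: 0.0855
gripper_force: 0.0
```

Run:
```python
from h import *
for n in('wrist','top'):
    o,C,im,d=grab(n); P=cloud(C,d)
    if n=='wrist': M=R.from_rotvec(o['orientation']).as_matrix(); print(o['tcp_pos'])
    else: save('t3',im)
    hsv=cv2.cvtColor(im,cv2.COLOR_RGB2HSV)
    m=(cv2.inRange(hsv,(10,90,40),(32,255,255))>0)&(abs(P[...,2]-.049)<.006)
    k,l,s,_=cv2.connectedComponentsWithStats(m.astype(np.uint8))
    for i in range(1,k):
        if s[i,4]>30:
            c,rr=circ(P[l==i][:,:2]); print(n,s[i],c,rr, 'tool xy',(M.T@np.r_[c-o['tcp_pos'][:2],0])[:2].round(4) if n=='wrist' else '')
```

```text
[0.52736857 0.26222034 0.10156945]
wrist [ 291  120   65   68 2874] [0.53298028 0.32926638] 0.016613132853619202 tool xy [ 0.0673 -0.0005]
wrist [ 295  242   57   58 1908] [0.52700361 0.26394058] 0.016720799708752516 tool xy [ 0.0017 -0.0005]
top [396 238  15  15 128] [ 0.53560246 -0.17363333] 0.0163483361446938 tool xy
```

Call:
arm_command --plan ".0012 -.0005 .03 0; 0 0 .028 0; 0 0 .0065 0; 0 0 0 0; 0 0 0 0"

```text
clock: 33.35
tcp_pos: [0.5271, 0.2644, 0.0377]
orientation: [2.319, 2.119, 0.003]
contact_force: [0.1, 0.2, -0.3]
grip_width: 0.0849
gripper_force: 0.0
```

Call:
arm_command --plan "0 0 0 0; 0 0 0 0; 0 0 0 0; 0 0 0 0; 0 0 0 0" --hand 1 --grip_force 50

```text
clock: 33.98
tcp_pos: [0.5266, 0.264, 0.0369]
orientation: [2.319, 2.119, 0.001]
contact_force: [-0.9, -0.8, 5.3]
grip_width: 0.0336
gripper_force: 49.5
```

Call:
arm_command --plan "0 0 -.015 0; 0 0 -.03 0; 0 0 -.035 0; 0 0 -.04 0; -.0497 .007 0 0; -.0497 .007 0 0; -.0497 .007 0 0; -.0497 .007 0 0; -.0497 .007 0 0; -.0497 .007 0 0; -.0497 .007 0 0; -.0497 .007 0 0; -.0497 .007 0 0; -.0497 .007 0 0; -.0493 .0072 0 0; 0 0 0 0; 0 0 .04 0; 0 0 0 0; 0 0 0 0"

```text
clock: 36.35
tcp_pos: [0.5546, -0.2864, 0.1174]
orientation: [2.318, 2.12, 0.001]
contact_force: [-0.2, 0.2, -1.0]
grip_width: 0.0335
gripper_force: 50.5
```

Call:
arm_command --plan "0 0 .025 0; 0 0 .025 0; 0 0 .018 0; 0 0 .007 0; 0 0 .003 0; 0 0 .002 0; 0 0 .0005 0; 0 0 0 0; 0 0 0 0"

```text
clock: 37.48
tcp_pos: [0.5547, -0.2873, 0.0369]
orientation: [2.318, 2.118, 0.001]
contact_force: [-0.9, 0.6, 5.8]
grip_width: 0.0332
gripper_force: 51.2
```

Call:
arm_command --plan "0 0 0 0; 0 0 0 0; 0 0 0 0; 0 0 -.015 0; 0 0 -.03 0; 0 0 -.05 0; 0 0 -.03 0; -.04 0 0 0; -.04 0 0 0; -.04 0 0 0; 0 0 0 0; 0 0 0 0" --hand -0.2

```text
clock: 38.98
tcp_pos: [0.5436, -0.4059, 0.1615]
orientation: [2.319, 2.12, 0.001]
contact_force: [-0.5, 0.8, 0.8]
grip_width: 0.0515
gripper_force: 0.0
```

Run:
```python
from h import *
for n in('top','scene'):
    o,C,im,d=grab(n); P=cloud(C,d); save('end'+n,im)
    hsv=cv2.cvtColor(im,cv2.COLOR_RGB2HSV)
    m=(cv2.inRange(hsv,(10,90,40),(32,255,255))>0)&(abs(P[...,2]-.049)<.006)
    k,l,s,_=cv2.connectedComponentsWithStats(m.astype(np.uint8))
    for i in range(1,k):
        if s[i,4]>30: print(n,s[i],*circ(P[l==i][:,:2]))
    m=(P[...,2]>.06)&(P[...,2]<.1)&(abs(P[...,0]-.611)<.03)&(abs(P[...,1])<.03); print('handle',P[m].min(0),P[m].max(0))
```

```text
top [445 230  16  14 122] [ 0.55147704 -0.28769982] 0.01671356193806683
top [396 238  15  15 127] [ 0.53578541 -0.17365168] 0.01649092285248361
top [179 247  16  14 146] [0.53131352 0.32834764] 0.016694559084659052
handle [ 0.59621287 -0.01242834  0.06207958] [0.61856266 0.00866485 0.08737815]
scene [162 198  18  13 143] [ 0.55600413 -0.28570791] 0.0174567609539017
scene [217 207  18  14 157] [ 0.54005385 -0.17255857] 0.0177450607958163
scene [485 277  21  16 238] [0.53514592 0.33034939] 0.017150228277813144
handle [ 0.597869   -0.01277756  0.06020186] [0.62659093 0.01158398 0.0850783 ]
```

View pics/endscene.png

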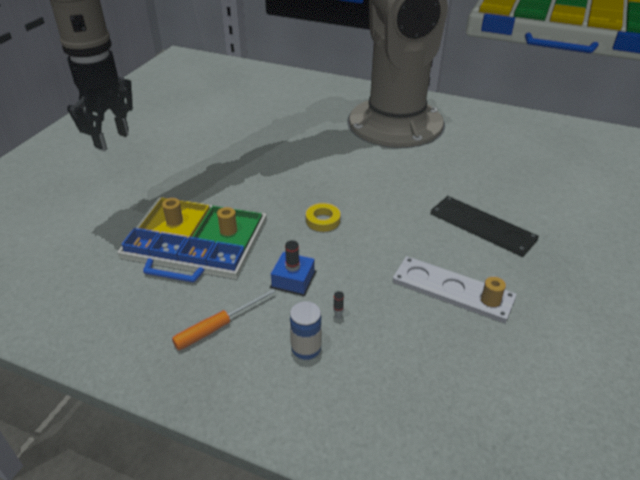

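The scene view shows bushings upright in the yellow cup (173,212) and the green cup (228,222), and the tight one still in the left nest (494,292). The gauge is back in its stand (292,256) and the gripper is clear.

```bash
python3 -c "
from bench import ticket
print(ticket.hand_in())"
```

```text
the job is handed in; nothing more can be done
None
```

The job is handed in at about 39 s: left bushing tight and left in its nest, middle one wide and in the yellow cup, right-hand one right and in the green cup, gauge back in its stand; the result of the judging was not shown.

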